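Read a well strip through a hand loupe and stay in focus on the last well

ROBOT

A 7-joint arm with a two-finger parallel gripper is mounted at the origin on the work surface. World frame = base frame: x ahead of the robot, y to its left, z up, the work surface at z = 0. Lengths are in mm, angles in rad, forces in N, time in s.
With the tool pointing down it reaches from about 400 to 900 mm from the base axis. Payload 5.5 kg.
Tool frame: the origin (TCP) lies midway between the tips of the shut fingers; the grasp point (between the pads) lies 19 mm behind it (r.grip_point_offset is the distance from the TCP to the grasp point, in mm); z points along the fingers, y is the line along which they close (so a half turn about z gives the same grasp; the last joint's range is limited). The gripper opens to 92 mm and grips with 3 to 60 N. Pads are 19 mm wide; open, the fingers measure 130 mm over their backs; the gripper's body (75 mm by 190 mm) begins 47 mm behind the grasp point.
Start: joints at [1.454, 0.501, -0.427, 1.55, 0.221, 1.138, -0.21], TCP at [241.01, -603.667, 226.729] pointing down, gripper open.
Joint ranges: [-2.88, 2.88], [-0.31, 2.03], [-1.54, 1.56], [0.2, 2.42], [-1.41, 4.55], [0.19, 2.02], [-2.57, 2.57]. Speed limits (rad/s): [2.57, 2.57, 3.14, 3.14, 3.14, 3.14, 3.14].

INTERFACE

Orientations are given as a rotation vector (axis times angle).
In Python, from cell import r gives the robot as it stands. The module is installed in compiled form; this text tells all that it offers.
- The arm moves only by the tool step_arm, never from a script. Its argument "plan" is a list of rows, each a list of 2 entries, a list of its own where there are three numbers: the shift along the tool's x, y, z in mm, then the turn about the tool's z in rad. In form: [[[tx, ty, tz], spin], ...]. A call has 1 to 5 rows; each row is the pose to reach, as a shift and turn from the pose commanded when the call began, along the tool's axes at that moment; what a row does not reach only later rows make up. A row lasts 1/8 s, in which the tool goes at most 62.5 mm and 10.7 degrees, less where a joint would pass 70% of its speed; a pose out of reach is approached as far as the arm can. A call with a gripper value outside its range is refused whole. "gripper" is the closure, from -1 (fully open) to 1 (shut), set as the call begins (left out, the last holds). The fingers move at their own pace and stop on an object; the grip force is fixed at half the most. Time passes only in rows, so rows that repeat a pose let the fingers close. It gives the time, the measured TCP pose, the force, the opening and the grip force at its end, in the units of the state.
- r.sense(): the state, without advancing time (a new reading comes with each control period).
- r.get_image(name): name is "scene" or "top"; returns a dict with "pixels" (384x512x3 uint8, red, green, blue), "z_map" (384x512 float32, mm along the optical axis (not along the pixel's ray), 0 where there is no reading), "fx", "fy", "cx", "cy" (pixels), "T" (4x4, takes a point from camera to world coordinates). Camera axes: x right, y up, looking along -z (the intrinsics and any distortion apply to the point x, -y, -z); pixel columns grow to the right and rows downward; lengths in mm; the calibration is good to about 2 mm. A picture is of the moment at which its call begins.
- r.finish_job(): hands the job in; it is judged then, once.
The state is a dict: "time": time; "joint_positions": joint angles; "dq": joint speeds; "joint_efforts": joint torques, N m; "ee_pos": TCP position; "eef_rot": TCP orientation; "contact_force": force on the tool from outside, world axes, zero at the start; "torque": the same for the moment, N m; "gripper_width": finger opening in mm; "grip_force": force on a finger pad.
Only numpy, scipy, OpenCV 4.12 (cv2) and the standard library are available. Lean on these libraries where they do the work, as an engineer would, in place of code of your own. Each camera call takes 0.05 s, during which the arm holds its last target. There are 200 camera calls.

TASK

Take the loupe off its rest by the handle and, keeping the lens level and at the height of the pointer on the focus post, centre it over the well farthest from the post, pause half a second, then pass slowly (about 3 cm a second) along the row over every well to the one nearest the post. Finish there still holding the loupe steady, level, centred and at the pointer's height: do not put it down or let go. The loupe must not touch the stand, the pointer must not shift, and the bottle, jar and dish stay where they are.

Things in the scene. Friction and masses are not known exactly. Their poses are not given: they have to be found in the camera images.
- loupe: hand loupe, about 120 g: round lens in a steel rim (64 mm across, 8 mm thick), straight black flat-sided handle 14 mm wide, 20 mm tall, from 43 to 147 mm behind the lens centre. Origin at the lens centre; z is the lens axis, up when level; x points from handle to lens, the handle being centred on the x axis. Starts level on its rest, lens 50 mm above the bench, handle roughly towards the robot.
- lens (a point): centre of the loupe's lens (the loupe's origin), midway in its thickness
- grip (a point): middle of the free part of the loupe's handle, 80 mm behind the lens centre, near the balance point: grip here across the 14 mm width. Clear air beside it and 32 mm below the handle.
- rest: fixed aluminium loupe rest; origin on the bench below the loupe's grip, x towards the lens. Base plate 8 mm thick, x -77 to 133, y +-38 mm. A 16 mm thick yoke at x -55 carries the handle, its cheeks 2.5 mm off each side and 56 mm above the bench; two posts at x 80, y +-29, 46 mm high, carry the rim. The loupe lifts straight up.
- stand: fixed reading stand: black base plate 12 mm thick, x -50 to 70, y -80 to 120 mm, with a white strip of five round 16 mm wells, 24 mm apart along y. Origin on the bench below the third well. A steel focus post 8 mm thick stands at x 50, y 103, its top 157 mm above the bench; the rest of the stand is under 27 mm high.
- well0 (a point): first well, farthest from the focus post: centre of its mouth, 20 mm above the bench
- well1 (a point): second well, centre of its mouth
- well2 (a point): third (middle) well, centre of its mouth
- well3 (a point): fourth well, centre of its mouth
- well4 (a point): last well, nearest the focus post: centre of its mouth; 74 mm from the post's axis
- pointer (a point): focus mark: a dark collar, 20 mm across, 14 mm tall, on the focus post, with a flat 4 mm thick tab reaching 25 mm from the post's axis towards the last well. The point is on the post's axis at the tab's mid-height, 75 to 135 mm above the bench; the middle of the lens goes to this height. Friction holds the collar; it slides if pushed.
- reagent: amber bottle, 48 mm across, 110 mm tall, beyond the work; leave alone. Origin at its underside
- jar: clear jar, 56 mm across, 70 mm tall, to the left of the stand; leave alone. Origin at its underside
- dish: shallow glass dish, 72 mm across, 15 mm tall, between the robot and the work; leave alone. Origin at its underside
There are look-alikes about, which are no part of the job. Of the things shaped like the loupe, the steel one is meant. Of the things shaped like the rest, the aluminium one is meant.

How it is judged (in metres and radians):
On the way, in this order (a step that is already met when the one before it is completed fails the run):
1. the held loupe is level, at the pointer's height and over the first well (farthest from the post), moving slower than 80 mm/s (horizontal distance between lens and well0 below 0.01 m and z of lens in the frame of pointer between -0.007 and 0.007 m and angle between loupe's own z axis and vertical below 0.12 rad and linear speed of loupe below 0.08 m/s and contact force between the fingers and loupe above 0.5 N), for 0.3 s.
2. the held loupe is level, at the pointer's height and over the second well, moving slower than 80 mm/s (horizontal distance between lens and well1 below 0.01 m and z of lens in the frame of pointer between -0.007 and 0.007 m and angle between loupe's own z axis and vertical below 0.12 rad and linear speed of loupe below 0.08 m/s and contact force between the fingers and loupe above 0.5 N), for 0.1 s.
3. the held loupe is level, at the pointer's height and over the third well, moving slower than 80 mm/s (horizontal distance between lens and well2 below 0.01 m and z of lens in the frame of pointer between -0.007 and 0.007 m and angle between loupe's own z axis and vertical below 0.12 rad and linear speed of loupe below 0.08 m/s and contact force between the fingers and loupe above 0.5 N), for 0.1 s.
4. the held loupe is level, at the pointer's height and over the fourth well, moving slower than 80 mm/s (horizontal distance between lens and well3 below 0.01 m and z of lens in the frame of pointer between -0.007 and 0.007 m and angle between loupe's own z axis and vertical below 0.12 rad and linear speed of loupe below 0.08 m/s and contact force between the fingers and loupe above 0.5 N), for 0.1 s.
At the end, for the whole second after the job is handed in: the gripper holds the loupe still (under 15 mm/s) with the lens centre within 10 mm, seen from above, of the last well's centre, within 7 mm of the pointer's height, the lens axis within 0.12 rad of vertical, touching neither the stand nor the rest (horizontal distance between lens and well4 below 0.01 m and z of lens in the frame of pointer between -0.007 and 0.007 m and angle between loupe's own z axis and vertical below 0.12 rad and linear speed of loupe below 0.015 m/s and contact force between the fingers and loupe above 0.5 N and contact force between loupe and stand below 0.1 N and contact force between loupe and rest below 0.1 N); the arm keeps its last pose, push and grip.
It fails at once if the loupe strikes or rests on the stand, its strip, post or pointer (contact force between loupe and stand above 1 N).
It fails at once if the pointer is shifted by more than 5 mm (distance of pointer from where it was at the start of the episode above 0.005 m).
It fails at once if the bottle, jar or dish is moved by more than 20 mm (distance of any of reagent, jar, dish from where it was at the start of the episode above 0.02 m).
It also fails if it takes over 51 s, if anything falls off the work surface, if the arm or the gripper's body presses on something with over 40 N, if the wrist force passes 120 N, or if a joint passes its speed limit or range.

## Working session

There is one attempt and no reset: what is moved stays moved. The work goes in short steps, Python scripts to look and compute and a tool call to move; the robot and the scene stay as the last step left them, time stands still between calls to the robot, and variables do not carry over. Pictures are saved under pics/ and viewed, at most 10 in all, crops included, and the job is handed in when it is done.

Besides the shell and the picture viewer there is one more tool, called after ">>>" as name(argument=value, ...) on one line, values as JSON. step_arm: Moves the arm, as the interface text tells. Its arguments: {"type":"object","properties":{"plan":{"type":"array","items":{"type":"array"}},"gripper":{"type":"number"}},"required":["plan"]}

```bash
mkdir -p pics; python3 - <<'E'
from cell import r
import cv2,numpy as np
for n in("scene","top"):
    d=r.get_image(n); np.savez(f"{n}0.npz",**d)
    cv2.imwrite(f"pics/{n}0.png",d["pixels"][:,:,::-1]); print(n,d["fx"],d["fy"],d["cx"],d["cy"],np.round(d["T"],3).tolist(),[k for k in d])
s=r.sense();print(s)
E
```

```text
scene 441.9497046638503 441.9497046638503 252.88288221068376 183.68073690146977 [[-0.069, -0.532, 0.844, 1775.679], [0.998, -0.048, 0.052, 74.277], [0.013, 0.845, 0.534, 910.012], [0.0, 0.0, 0.0, 1.0]] ['pixels', 'z_map', 'fx', 'fy', 'cx', 'cy', 'T']
top 455.4836788064437 455.4836788064437 255.43486992209841 187.65799690853657 [[-0.0, 0.99, -0.142, 232.828], [-1.0, 0.0, 0.001, -16.087], [0.001, 0.142, 0.99, 1731.79], [0.0, 0.0, 0.0, 1.0]] ['pixels', 'z_map', 'fx', 'fy', 'cx', 'cy', 'T']
{'time': 0.1, 'joint_positions': array([ 1.45418801,  0.50174815, -0.42681281,  1.55132001,  0.22079955,
        1.13828744, -0.21031727]), 'dq': array([ 0.00158968, -0.00089364, -0.00202082, -0.00181907,  0.0002998 ,
       -0.00034425,  0.00165303]), 'joint_efforts': array([-1.10887550e-02, -5.67872787e+01, -5.83839297e+00, -2.79915762e+01,
       -6.88974909e-02,  2.41525937e-02,  1.63240276e-05]), 'ee_pos': array([ 240.72268402, -603.12140234,  225.79684025]), 'eef_rot': array([-3.08344394e+00, -5.92749688e-01,  4.01860912e-04]), 'contact_force': array([ 0.3291811 , -0.24117325, -1.10828611]), 'torque': array([0.0156429 , 0.01051217, 0.0057664 ]), 'grip_force': 0.0, 'gripper_width': 91.72343265601737}
```

View pics/scene0.png

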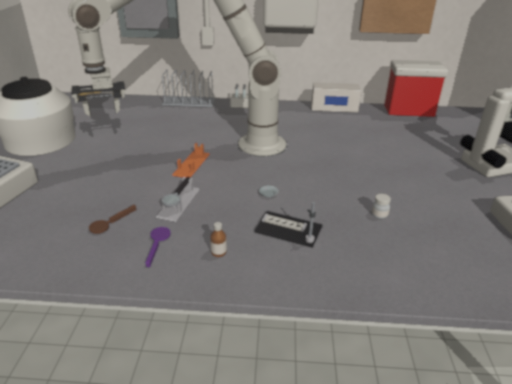

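View pics/top0.png

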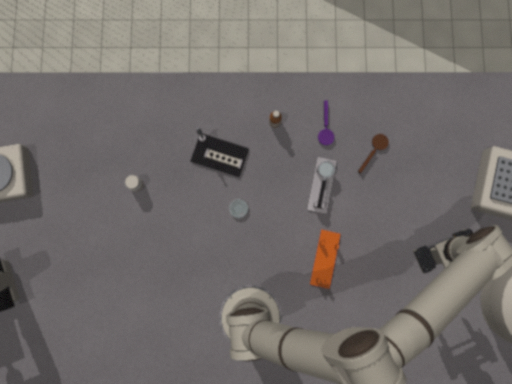

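In the top view, the candidates for the loupe are:
- Steel one on the grey rest, at (323,182).
- Purple one, at (326,125).
- Brown one, at (375,150).

For the rest, they are grey/aluminium at (322,185) and orange at (326,258). The steel loupe on the grey rest fits the description. The stand is at (220,156), with its post near (200,133). I'll confirm in one enlarged mosaic.

```bash
python3 - <<'E'
import cv2,numpy as np
t=np.load("top0.npz")["pixels"][:,:,::-1];s=np.load("scene0.npz")["pixels"][:,:,::-1]
c=lambda im,x,y:cv2.resize(im[y:y+60,x:x+80],(400,300),interpolation=cv2.INTER_CUBIC)
a=np.vstack([np.hstack([c(t,285,155),c(t,180,120)]),np.hstack([c(s,140,165),c(s,250,190)])])
cv2.imwrite("pics/crop.png",a)
E
```

```text
(no output)
```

View pics/crop.png

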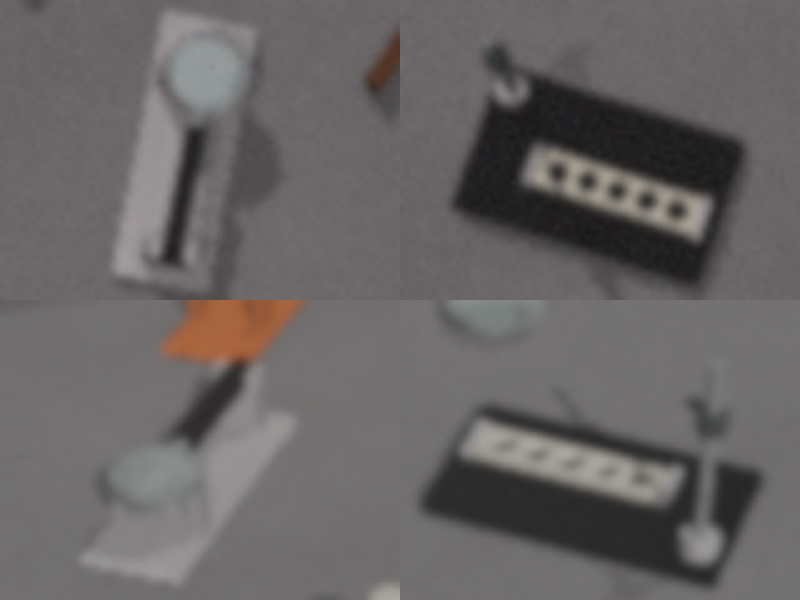

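The crop confirms it: a steel rim and black handle lie on the grey rest (top: lens ≈(326,170), handle end ≈(319,207)). The stand has five wells, and its post is at the left end of the row. In the scene view the dark collar is near (312,213). Next I'll measure from both views.

```bash
cat > h.py <<'E'
import cv2,numpy as np
from scipy.optimize import least_squares
def proj(d,P):
    P=np.atleast_2d(P);c=(P-d["T"][:3,3])@d["T"][:3,:3]
    return np.c_[d["cx"]+d["fx"]*c[:,0]/-c[:,2], d["cy"]-d["fy"]*c[:,1]/-c[:,2]]
def tri(ds,uvs):
    A=[];b=[]
    for d,(u,v) in zip(ds,uvs):
        w=d["T"][:3,:3]@np.array([(u-d["cx"])/d["fx"],-(v-d["cy"])/d["fy"],-1]);w/=np.linalg.norm(w)
        M=np.eye(3)-np.outer(w,w);A.append(M);b.append(M@d["T"][:3,3])
    A=np.vstack(A);b=np.hstack(b);x=np.linalg.lstsq(A,b,rcond=None)[0];return x,np.linalg.norm(A@x-b)
def cloud(d):
    v,u=np.mgrid[:384,:512];z=d["z_map"]
    p=np.stack([(u-d["cx"])/d["fx"]*z,-(v-d["cy"])/d["fy"]*z,-z],-1)
    return p@d["T"][:3,:3].T+d["T"][:3,3]
def se2(p,L):
    x,y,a=p;L=np.atleast_2d(L);c,s=np.cos(a),np.sin(a)
    return np.c_[x+c*L[:,0]-s*L[:,1],y+s*L[:,0]+c*L[:,1],L[:,2]]
E
python3 - <<'E'
from h import *
t=dict(np.load("top0.npz"));s=dict(np.load("scene0.npz"))
cr=lambda u,v,x0,y0:(x0+(u+.5)/5-.5,y0+(v+.5)/5-.5)
W=np.array([[0,24*i,20] for i in(-2,-1,0,1,2)],float)
# top wells, well0 is far from post = right in crop
wt=[cr(*p,180,120) for p in[(278,211),(248,201),(217,191),(188,182),(157,173)]]
ws=[cr(*p,250,190) for p in[(108,443-300),(139,155),(173,164),(209,171),(243,178)]]
for d,w in((t,wt),(s,ws)):
    f=least_squares(lambda p:(proj(d,se2(p,W))-w).ravel(),[620,70,.2]);print("stand",f.x,np.abs(f.fun).max())
f=least_squares(lambda p:np.r_[(proj(t,se2(p,W))-wt).ravel(),(proj(s,se2(p,W))-ws).ravel()],[620,70,.2]);S=f.x;print(S,np.round(f.fun,1))
for i in(0,2,4):print("well tri",i,tri((t,s),(wt[i],ws[i])))
# post pixel predictions
for z in(0,75,95,105,115,125,135,157):print(z,proj(t,se2(S,[50,103,z])).round(1),proj(s,se2(S,[50,103,z])).round(1))
# loupe
lt=cr(207,73,285,155);ls=cr(153,474-300,140,165);print("lens",tri((t,s),(lt,ls)))
C=cloud(t);Cs=cloud(s)
for n,c,box in(("top",C,(165,215,300,345)),("scene",Cs,(170,230,150,205))):
    q=c[box[0]:box[1],box[2]:box[3]];g=(np.load(n+"0.npz")["pixels"][box[0]:box[1],box[2]:box[3]].max(-1)<60)&(q[...,2]>25)
    p=q[g];m=p.mean(0);ev=np.linalg.svd(p-m)[2][0];print(n,"handle",m,len(p),ev,np.percentile(p[:,2],[5,50,95]),"ext",np.percentile((p-m)@ev,[0,100]))
cv2.imwrite("pics/z.png",0*C[:9,:9]) if 0 else None
print("collar strip in scene"); print(s["pixels"][196:244:1,308:318].max(-1))
print(Cs[200:222,309:316,2].round())
E
```

```text
stand [ 5.94244779e+02  1.05292589e+02 -3.09024502e-01] 0.23278662385712323
stand [ 5.97912527e+02  1.08411657e+02 -3.22434337e-01] 0.3804768961236107
[ 5.95517935e+02  1.07114668e+02 -3.14605404e-01] [-0.7 -0.4 -0.6 -0.3 -0.4 -0.2 -0.5 -0.3 -0.2 -0.4 -0.7 -0.  -0.2 -0.7
 -0.2 -0.8 -0.5 -0.5 -0.3 -0.2]
well tri 0 (array([579.25842862,  61.43032778,  18.87465364]), np.float64(3.5384663788880553))
well tri 2 (array([595.45269852, 106.93054744,  16.43756803]), np.float64(1.334545168718466))
well tri 4 (array([609.1724165 , 153.03865563,  18.29667739]), np.float64(1.3517272783481231))
0 [[202.1 138.7]] [[309.4 243. ]]
75 [[199.8 133.7]] [[311.3 224.3]]
95 [[199.1 132.3]] [[311.9 219.1]]
105 [[198.8 131.6]] [[312.1 216.4]]
115 [[198.5 130.9]] [[312.4 213.8]]
125 [[198.1 130.1]] [[312.7 211.1]]
135 [[197.8 129.4]] [[313.  208.5]]
157 [[197.  127.7]] [[313.6 202.5]]
lens (array([ 544.78812451, -284.07316332,   51.08092858]), np.float64(1.2378777881265806))
top handle [ 449.28541886 -259.17735407   84.03864532] 70 [-0.13177951  0.14538892  0.98055914] [54.95932126 60.0712301  66.04797617] ex
[... 2423 characters left out ...]
158.  -1.  -1.]
 [  2.   1.  -1. 152. 153.   3.   4.]
 [ -2.  -3.  -0. 148. 152.  -1.   2.]
 [  2.   1.   2. 143. 146.   3.  -0.]
 [  2.   1. 140. 146. 142.  -2.   1.]
 [  2.   0. 141. 143. 140.  -0.   1.]
 [  2.   1. 134. 136. 136.   2.   1.]
 [119.   0. 131. 132. 135.   2.  -0.]
 [124. 121. 125. 127. 129. 124.  -1.]
 [120. 123. 122. 124. 122. 125.  -0.]
 [121. 123. 123. 121. 123. 124.   2.]
 [117. 118. 117. 120. 120. 118.   2.]
 [115. 113. 116. 119. 118. 117.   3.]
 [110. 113. 114. 112. 113. 110.  -0.]
 [ -2. 112. 110. 107. 109.   1.   0.]
 [  2.  98.  99. 100.  -1.   2.  -4.]
 [ -2.  95.  98.  95.   1.  -3.   3.]
 [ -2.  91.  93.  94.   2.   1.   1.]
 [ 11.  90.  91.  88.   2.   0.  -1.]]
```

```bash
python3 - <<'E'
from h import *
t=dict(np.load("top0.npz"));s=dict(np.load("scene0.npz"))
C={"top":cloud(t),"scene":cloud(s)};S=[595.5,107.1,-.315]
ax=se2(S,[50,103,0])[0];w4=se2(S,[0,48,20])[0];print("post",ax,"w4",w4,np.hypot(*(ax-w4)[:2]))
e=(w4-ax)[:2];e/=np.linalg.norm(e);n=np.array([-e[1],e[0]])
for k,c in C.items():
    q=c.reshape(-1,3);d=q[:,:2]-ax[:2];a=d@e;b=d@n
    m=(np.abs(a)<40)&(np.abs(b)<18)&(q[:,2]>60)
    o=np.argsort(a[m]);print(k,np.c_[a,b,q[:,2]][m][o].round().astype(int).tolist())
    g=(np.abs(q[:,0]-600)<250)&(np.abs(q[:,1])<300)&(np.abs(q[:,2])<9);print("bench",np.median(q[g,2]))
    for nm,xy in(("dish",None),):pass
    L=np.array([544.8,-284.1]);m=(np.hypot(*(q[:,:2]-L).T)<34)&(q[:,2]>40);print("lens pts",q[m].mean(0),np.median(q[m,2]),m.sum())
    # handle: z 45..75 behind lens
    m=(q[:,2]>48)&(q[:,2]<72)&(np.hypot(*(q[:,:2]-L).T)>50)&(np.hypot(*(q[:,:2]-L).T)<125)
    p=q[m];mu=p.mean(0);ev=np.linalg.svd(p-mu)[2][0];ev*=np.sign(ev[0]);print("handle",mu,ev,len(p),np.median(p[:,2]),"dist to lens",np.hypot(*(mu[:2]-L)), "dir to lens",np.arctan2(*(L-mu[:2])[::-1]),"ev ang",np.arctan2(ev[1],ev[0]))
E
```

```text
post [674.95091548 189.54120347   0.        ] w4 [610.37119062 152.73822619  20.        ] 74.33034373659252
top [[-5, 7, 125], [-3, -3, 125], [-2, 0, 148], [-2, 1, 159], [-1, 8, 122], [1, 11, 122], [1, 6, 118], [1, -5, 126], [2, 4, 164], [2, -2, 122], [2, -2, 149], [2, -1, 64], [2, 10, 117], [2, 3, 156], [4, -7, 124], [4, 3, 135], [4, 1, 125], [5, 4, 150], [6, -1, 145], [6, -4, 124], [6, 0, 118], [6, 4, 124], [6, 1, 159], [7, -5, 117], [7, 6, 110], [8, 8, 124], [9, 3, 122], [10, 1, 117], [12, -3, 130], [13, 4, 118], [13, -1, 113], [17, 2, 122], [19, 5, 121], [20, 4, 117], [21, 0, 126], [22, -1, 117], [23, 2, 112], [26, 5, 119]]
bench 0.8865214331642619
lens pts [ 545.16172508 -283.32105058   52.91914902] 53.36040742896762 237
handle [ 459.13166809 -263.96544973   59.89412867] [ 0.97549222 -0.2196821   0.01243816] 83 60.13720318329047 dist to lens 88.0026318136218 dir to lens -0.23083952978110817 ev ang -0.22150602107832335
scene [[-10, 1, 117], [-9, 8, 119], [-9, 4, 118], [-9, 1, 124], [-8, 3, 113], [-8, 2, 109], [-8, 3, 120], [-7, 13, 112], [-7, 9, 110], [-7, 9, 114], [-7, 8, 143], 
[... 788 characters left out ...]
, 148], [1, 7, 66], [1, 0, 68], [1, 3, 99], [1, 6, 134], [1, 12, 121], [1, 11, 117], [2, 8, 123], [2, 4, 152], [2, 4, 122], [2, 2, 64], [2, 6, 61], [2, 4, 79], [2, 3, 143], [2, 4, 125], [3, 5, 95], [3, 4, 91], [3, 4, 158], [3, 5, 140], [4, 4, 98], [6, 9, 120], [7, 9, 124], [9, 4, 121], [14, 8, 119], [15, 6, 114], [17, 2, 119], [21, 7, 118], [21, 3, 117], [22, 6, 113], [26, 4, 117], [27, -1, 115]]
bench 0.8140742074001537
lens pts [ 546.4641314  -282.77482091   52.41920051] 52.63662247361492 185
handle [ 460.74839084 -262.53797433   58.03720455] [ 0.97541805 -0.22031734 -0.00446087] 70 59.385133357785605 dist to lens 86.77323292872049 dir to lens -0.2511180134536239 ev ang -0.2221420359461292
```

The two views agree, and the checks fit:
- **Lens:** (545.5,-283.5) at z≈50.
- **Handle:** top at 60, yaw -0.222.
- **Grip:** about (467.3,-265.1).
- **Pointer:** z≈115.5.
- **Stand:** (595.5,107.1), yaw -0.315, post-to-well4 distance 74.3 against 74 given.

Starting the approach.

>>> step_arm(plan=[[[40,-27,8],0.12],[[90,-62,20],0.24],[[140,-96,30],0.36],[[190,-131,40],0.48],[[240,-165,50],0.6]], gripper=-1)

```text
time: 0.72
ee_pos: [403.3, -359.6, 176.3]
eef_rot: [-3.122, 0.352, 0.0]
contact_force: [1.4, 0.5, 0.6]
gripper_width: 91.8
grip_force: 0.0
```

```bash
cat >> h.py <<'E'
from scipy.spatial.transform import Rotation as Ro
def goto(s,x,y,z,yaw):
    R=Ro.from_rotvec(s["eef_rot"]).as_matrix();d=R.T@(np.array([x,y,z])-s["ee_pos"])
    a=np.arctan2(R[1,0],R[0,0]);print("t",s["time"],"pos",s["ee_pos"].round(1),"yaw %.3f tilt %.3f"%(a,np.arccos(-R[2,2])),"w",round(s["gripper_width"],1),"gf",s["grip_force"])
    print("tool shift",d.round(1),"spin",round(a-yaw,3))
E
python3 - <<'E'
from h import *;from cell import r
goto(r.sense(),467.3,-265.1,100,-.222)
t=dict(np.load("top0.npz"));q=cloud(t)
for n,u,v in(("bottle",275,118),("jar",133,183),("dish",238,209)):print(n,q[v-2:v+3,u-2:u+3].reshape(-1,3).mean(0).round())
E
```

```text
t 0.725 pos [ 403.3 -359.6  176.3] yaw -0.224 tilt 0.000 w 91.8 gf 0.0
tool shift [  41.3 -106.4   76.3] spin -0.002
bottle [712. -89. 155.]
jar [489. 433.  72.]
dish [399.  48.   6.]
```

>>> step_arm(plan=[[[15,-40,20],0],[[35,-85,50],0],[[41,-104,72],0],[[41,-106,76],0],[[41,-106,76],0]])

```text
time: 1.35
ee_pos: [465.2, -267.9, 100.7]
eef_rot: [3.122, -0.347, -0.001]
contact_force: [-1.1, 0.2, 1.1]
gripper_width: 91.9
grip_force: 0.0
```

```bash
python3 - <<'E'
from h import *;from cell import r
goto(r.sense(),467.3,-265.1,31,-.222)
d=r.get_image("top");cv2.imwrite("pics/top1.png",cv2.resize(d["pixels"][150:240,270:390,::-1],(800,600),interpolation=cv2.INTER_CUBIC))
E
```

```text
t 1.35 pos [ 465.2 -267.9  100.7] yaw -0.221 tilt 0.001 w 91.9 gf 0.0
tool shift [ 1.5 -3.3 69.7] spin 0.001
```

View pics/top1.png

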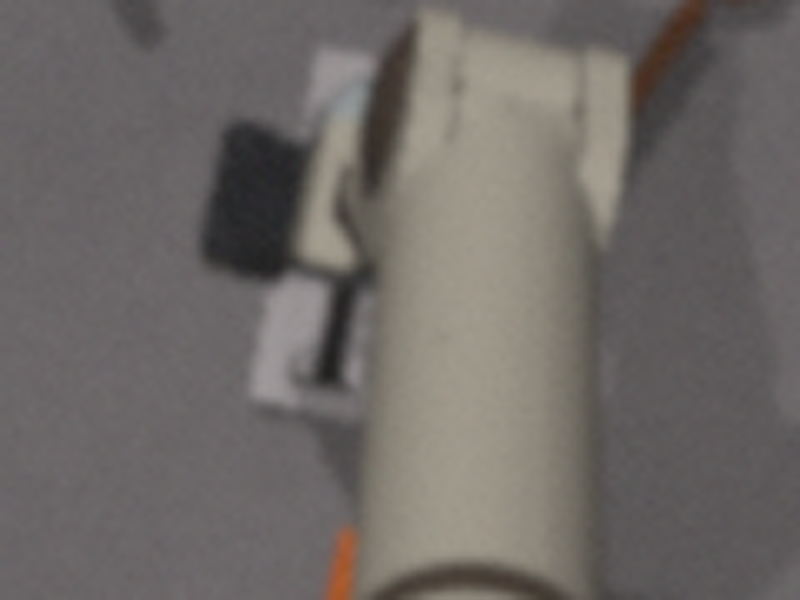

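The arm hides most of the grip from above. The handle end (330,340 in the crop) lies in line behind the gripper, as planned. I'll lower and close.

>>> step_arm(plan=[[[1,-3,20],0],[[1,-3,45],0],[[1,-3,62],0],[[1,-3,70],0],[[1,-3,70],0]])

```text
time: 2.02
ee_pos: [467.3, -264.6, 30.7]
eef_rot: [-3.122, 0.346, 0.0]
contact_force: [0.1, 1.2, -0.1]
gripper_width: 92.0
grip_force: 0.0
```

```bash
python3 - <<'E'
from h import *;from cell import r
goto(r.sense(),467.3,-265.1,31,-.222)
d=r.get_image("scene");cv2.imwrite("pics/sc1.png",cv2.resize(d["pixels"][150:240,120:240,::-1],(800,600),interpolation=cv2.INTER_CUBIC))
E
```

```text
t 2.025 pos [ 467.3 -264.6   30.7] yaw -0.221 tilt 0.000 w 92.0 gf 0.0
tool shift [ 0.1  0.5 -0.3] spin 0.001
```

View pics/sc1.png

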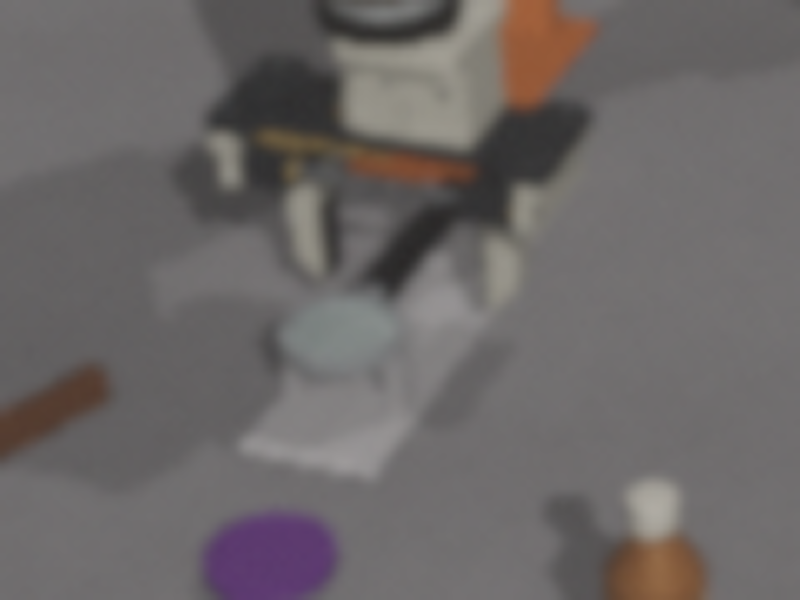

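The fingers straddle the handle, with tips near (320,260) and (500,280) and the handle between them. Closing now.

>>> step_arm(plan=[[[0,0,0],0],[[0,0,0],0],[[0,0,0],0],[[0,0,0],0],[[0,0,0],0]], gripper=1)

```text
time: 2.7
ee_pos: [467.5, -264.2, 30.8]
eef_rot: [3.123, -0.345, 0.0]
contact_force: [0.6, -0.1, -0.3]
gripper_width: 46.7
grip_force: 0.0
```

>>> step_arm(plan=[[[0,0,0],0],[[0,0,0],0],[[0,0,-4],0],[[0,0,-8],0],[[0,0,-8],0]])

```text
time: 3.32
ee_pos: [467.5, -264.8, 39.2]
eef_rot: [3.122, -0.345, 0.0]
contact_force: [-0.0, -1.6, 0.0]
gripper_width: 13.5
grip_force: 29.9
```

The lift began before the fingers had fully closed, so the pads may sit up to 8 mm high on the handle. I'll lower it back, open a little and regrip properly.

>>> step_arm(plan=[[[0,0,4],0],[[0,0,7.5],0],[[0,0,7.5],0]])

```text
time: 3.7
ee_pos: [468.5, -265.1, 34.0]
eef_rot: [3.12, -0.344, 0.002]
contact_force: [-8.0, 1.6, 25.6]
gripper_width: 13.8
grip_force: 30.0
```

>>> step_arm(plan=[[[0,0,0],0],[[0,0,0],0],[[0,0,0],0],[[0,0,0.5],0],[[0,0,0.5],0]], gripper=0.4)

```text
time: 4.32
ee_pos: [467.4, -264.1, 30.4]
eef_rot: [-3.122, 0.345, 0.001]
contact_force: [-0.6, -0.9, -0.0]
gripper_width: 27.5
grip_force: 0.0
```

>>> step_arm(plan=[[[0,0,0],0],[[0,0,0],0],[[0,0,0],0],[[0,0,0],0],[[0,0,0],0]], gripper=1)

```text
time: 4.95
ee_pos: [467.4, -264.8, 30.7]
eef_rot: [3.122, -0.346, -0.0]
contact_force: [-0.6, -2.8, -0.9]
gripper_width: 13.8
grip_force: 29.9
```

>>> step_arm(plan=[[[0,0,-6],0],[[0,0,-18],0],[[0,0,-36],0],[[0,0,-54],0],[[0,0,-65.5],0]])

```text
time: 5.58
ee_pos: [468.5, -264.1, 98.3]
eef_rot: [3.122, -0.344, 0.003]
contact_force: [0.5, 0.4, -1.9]
gripper_width: 13.8
grip_force: 29.9
```

>>> step_arm(plan=[[[0,0,0],0],[[0,0,0],0]])

```text
time: 5.82
ee_pos: [467.1, -264.2, 96.0]
eef_rot: [-3.122, 0.345, 0.001]
contact_force: [-0.1, 0.0, -1.6]
gripper_width: 13.8
grip_force: 29.9
```

```bash
python3 - <<'E'
from h import *;from cell import r
# aim: lens over well0; assume lens 80 ahead of TCP? recompute from clouds
S=[595.5,107.1,-.315];w0=se2(S,[0,-48,20])[0];s=r.sense();goto(s,*(w0[:2]-[78.2,-18.7]),96.2,-.222)
ims={n:r.get_image(n) for n in("scene","top")}
for n,d in ims.items():
    np.savez(f"{n}2.npz",**d);q=cloud(d).reshape(-1,3);L=s["ee_pos"][:2]+[78.2,-18.7]
    m=(np.hypot(*(q[:,:2]-L).T)<36)&(q[:,2]>95)&(q[:,2]<135);p=q[m];print(n,len(p),p.mean(0),np.median(p[:,2]))
    A=np.c_[p[:,:2]-L,np.ones(len(p))];print("plane",np.linalg.lstsq(A,p[:,2],rcond=None)[0])
print("w0",w0)
d=ims["scene"];cv2.imwrite("pics/sc2.png",cv2.resize(d["pixels"][130:220,120:240,::-1],(800,600),interpolation=cv2.INTER_CUBIC))
E
```

```text
t 5.825 pos [ 467.1 -264.2   96. ] yaw -0.220 tilt 0.001 w 13.8 gf 29.906113743782043
tool shift [-4.080e+01 -3.437e+02 -2.000e-01] spin 0.002
scene 188 [ 548.28976674 -279.96134735  117.9428016 ] 118.35023614418668
plane [-2.85895992e-02  7.40773837e-03  1.18005643e+02]
top 36 [ 557.28787148 -257.77310752  118.03184906] 117.6259802869613
plane [2.35067355e-02 2.00897324e-02 1.17247231e+02]
w0 [580.62880938  61.46177381  20.        ]
```

View pics/sc2.png

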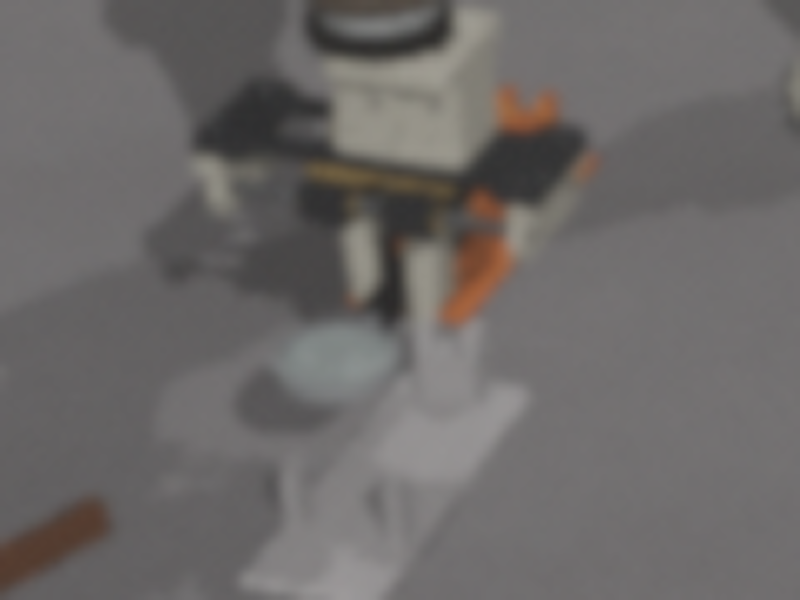

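The loupe is held level and clear of the rest: lens at (335,360), posts and yoke below, lens top ≈118. Now the transit to well0.

>>> step_arm(plan=[[[-2,-18,0],0],[[-6,-48,0],0],[[-10,-84,0],0],[[-14,-122,0],0],[[-19,-160,0],0]])

```text
time: 6.55
ee_pos: [483.6, -101.1, 96.0]
eef_rot: [-3.122, 0.343, 0.001]
contact_force: [1.1, 0.2, -1.7]
gripper_width: 14.0
grip_force: 29.9
```

>>> step_arm(plan=[[[-4,-36,0],0],[[-9,-72,0],0],[[-13,-105,0],0],[[-16,-130,0],0],[[-18,-144,0],0]])

```text
time: 7.18
ee_pos: [497.1, 43.4, 96.1]
eef_rot: [-3.122, 0.34, 0.001]
contact_force: [-0.2, -0.5, -0.5]
gripper_width: 13.5
grip_force: 29.9
```

```bash
python3 - <<'E'
from h import *;from cell import r
goto(r.sense(),502.4,80.2,96.2,-.222)
E
```

```text
t 7.175 pos [497.1  43.4  96.1] yaw -0.217 tilt 0.001 w 13.5 gf 29.905664026737213
tool shift [ -2.8 -37.1  -0.1] spin 0.005
```

```bash
python3 - <<'E'
from h import *;from cell import r
s=r.sense();a=-.218;L=s["ee_pos"][:2]+80*np.array([np.cos(a),np.sin(a)]);print("lens by arm",L)
c=[]
for n,(x,y) in(("top",(180,115)),("scene",(235,175))):
    d=r.get_image(n);np.savez(f"{n}3.npz",**d);q=cloud(d).reshape(-1,3);g=(d["pixels"].max(-1)>75).ravel()
    m=(np.hypot(*(q[:,:2]-L).T)<38)&(q[:,2]>105)&(q[:,2]<130)&g;p=q[m];print(n,len(p),p.mean(0),(p.min(0)+p.max(0))/2)
    print("pred lens px",proj(d,[*L,115.5]).round(1))
    c.append(cv2.resize(d["pixels"][y:y+75,x:x+100,::-1],(400,300),interpolation=cv2.INTER_CUBIC))
cv2.imwrite("pics/m3.png",np.hstack(c))
E
```

```text
lens by arm [575.23018714  26.07756938]<stdin>:6: RuntimeWarning: Mean of empty slice.
  ret = um.true_divide(
Traceback (most recent call last):
ValueError: zero-size array to reduction operation minimum which has no identity
```

```bash
python3 - <<'E'
from h import *;from cell import r
d=r.get_image("scene");np.savez("scene3.npz",**d)
L=np.array([575.2,26.1]);q=cloud(d).reshape(-1,3);g=(d["pixels"].max(-1)>90).ravel()
for R in(30,34,38):
    m=(np.hypot(*(q[:,:2]-L).T)<R)&(q[:,2]>105)&(q[:,2]<130)&g;p=q[m];print(len(p),p.mean(0),p.min(0),p.max(0))
S=[595.5,107.1,-.315]
print("pred lens",proj(d,[*L,115.5]),"tab tip",proj(d,[675-.87*25,189.5-.49*25,115.5]),"collar",proj(d,[675,189.5,115.5]))
cv2.imwrite("pics/m3.png",cv2.resize(d["pixels"][170:260,230:350,::-1],(800,600),interpolation=cv2.INTER_CUBIC))
E
```

```text
147 [574.27818936  25.67138641 118.48119552] [547.10486738  -2.24652782 112.29202707] [604.99563285  53.46672831 122.97162375]
190 [577.03014322  27.68901448 118.3995403 ] [541.88740644  -2.24652782 110.51989901] [607.44917486  59.75047929 122.97162375]
211 [578.4308653   28.88233268 118.32834919] [538.83193639  -2.24652782 110.51989901] [610.15823449  60.08457626 122.97162375]
pred lens [[260.66348284 193.05850696]] tab tip [[308.10526843 209.33399535]] collar [[312.39679237 213.68426107]]
```

View pics/m3.png

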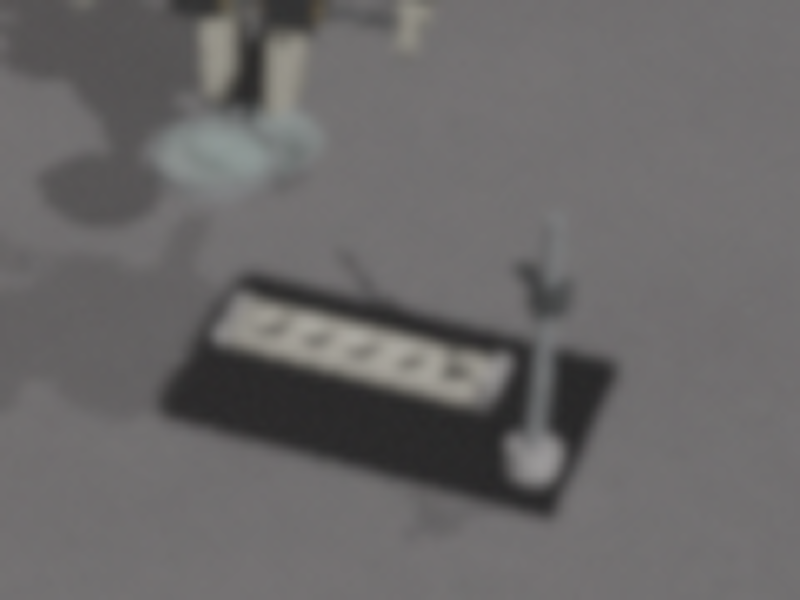

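The scene shows the lens at (261.8,192.8), against (260.7,193.1) predicted from the arm. The scene camera therefore reads about 3 mm high in y. With that corrected, both views put the stand at ≈(595.5,105.4). Lens height matches the tab. Next, move over well0 and pause.

>>> step_arm(plan=[[[-0.5,-8,0],0],[[-1,-17,0],0],[[-1.5,-25,0],0],[[-2,-31,0],0],[[-2,-34,0],0]])

```text
time: 7.9
ee_pos: [503.3, 74.6, 96.2]
eef_rot: [-3.123, 0.345, -0.0]
contact_force: [-0.4, -0.1, -1.9]
gripper_width: 13.6
grip_force: 29.9
```

>>> step_arm(plan=[[[0,0,0],0],[[0,0,0],0],[[0,0,0],0],[[0,0,0],0],[[0,0,0],0]])

```text
time: 8.52
ee_pos: [503.3, 74.0, 96.2]
eef_rot: [3.123, -0.345, 0.0]
contact_force: [-0.3, 0.1, -1.5]
gripper_width: 13.5
grip_force: 29.9
```

```bash
python3 - <<'E'
from h import *;from cell import r
s=r.sense();a=Ro.from_rotvec(s["eef_rot"]).as_matrix();a=np.arctan2(a[1,0],a[0,0]);off=80*np.array([np.cos(a),np.sin(a)]);L=s["ee_pos"][:2]+off;print("lens by arm",L,"want",[580.7,59.7])
goto(s,*(np.array([610.3,151.1])-off),96,a)
d=r.get_image("scene");cv2.imwrite("pics/m4.png",cv2.resize(d["pixels"][170:260,230:350,::-1],(800,600),interpolation=cv2.INTER_CUBIC))
print("lens px",proj(d,[*L,115.3]),"well0",proj(d,[580.7,59.7,20]))
q=cloud(d).reshape(-1,3);g=(d["pixels"].max(-1)>90).ravel();m=(np.hypot(*(q[:,:2]-L-[0,2.5]).T)<34)&(q[:,2]>100)&(q[:,2]<130)&g;p=q[m];print(p.mean(0),(p.min(0)+p.max(0))/2)
E
```

```text
lens by arm [581.37170841  56.51319853] want [580.7, 59.7]
t 8.525 pos [503.3  74.   96.2] yaw -0.220 tilt 0.000 w 13.5 gf 29.905973374843597
tool shift [  7.6 -98.6   0.2] spin 0.0
lens px [[269.92201229 194.61471833]] well0 [[269.93630026 218.15999837]]
[585.09180753  58.3304287  118.44892435] [581.59779145  58.14711411 116.24540183]
```

View pics/m4.png

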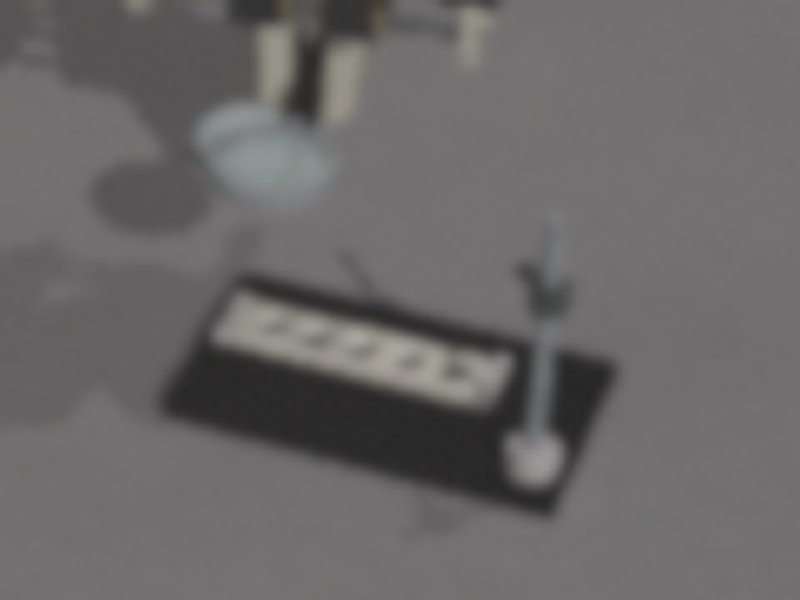

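The lens at crop (273,163) sits almost plumb above well0 at (275,320), about 3 mm short. I'll trim that and pause.

>>> step_arm(plan=[[[-0.7,-1.5,0],0],[[-1.4,-3,0],0],[[-1.4,-3,0],0],[[-1.4,-3,0],0],[[-1.4,-3,0],0]])

```text
time: 9.2
ee_pos: [502.6, 77.3, 96.2]
eef_rot: [3.123, -0.345, 0.0]
contact_force: [-0.2, -0.1, -1.5]
gripper_width: 13.8
grip_force: 29.9
```

>>> step_arm(plan=[[[0,0,0],0],[[0.3,-3.5,0],0],[[0.7,-7.3,0],0],[[1.1,-11,0],0],[[1.4,-14.8,0],0]])

```text
time: 9.82
ee_pos: [507.3, 91.9, 96.3]
eef_rot: [-3.123, 0.345, -0.0]
contact_force: [-0.8, 0.6, -0.7]
gripper_width: 13.3
grip_force: 29.9
```

>>> step_arm(plan=[[[0.4,-3.8,0],0],[[0.7,-7.5,0],0],[[1.1,-11.2,0],0],[[1.4,-15,0],0],[[1.8,-18.8,0],0]])

```text
time: 10.45
ee_pos: [513.1, 109.7, 96.2]
eef_rot: [3.123, -0.345, 0.0]
contact_force: [0.1, 0.5, -2.1]
gripper_width: 13.8
grip_force: 29.9
```

```bash
python3 - <<'E'
from h import *;from cell import r
goto(r.sense(),610.3-78.07,151.1+17.46,96,-.22)
E
```

```text
t 10.45 pos [513.1 109.7  96.2] yaw -0.220 tilt 0.000 w 13.8 gf 29.906037747859955
tool shift [  5.8 -61.6   0.2] spin -0.0
```

On track. Continuing the pass at 3 cm/s.

>>> step_arm(plan=[[[0.4,-3.8,0],0],[[0.7,-7.5,0],0],[[1.1,-11.2,0],0],[[1.4,-15,0],0],[[1.8,-18.8,0],0]])

```text
time: 11.08
ee_pos: [519.0, 127.6, 96.2]
eef_rot: [-3.123, 0.345, -0.0]
contact_force: [-0.5, 0.4, -2.1]
gripper_width: 14.0
grip_force: 29.9
```

>>> step_arm(plan=[[[0.4,-3.8,0],0],[[0.7,-7.5,0],0],[[1.1,-11.2,0],0],[[1.4,-15,0],0],[[1.8,-18.8,0],0]])

```text
time: 11.7
ee_pos: [524.8, 145.6, 96.2]
eef_rot: [-3.123, 0.345, -0.0]
contact_force: [0.8, 0.4, -1.0]
gripper_width: 13.8
grip_force: 29.9
```

```bash
python3 - <<'E'
from h import *;from cell import r
goto(r.sense(),610.3-78.07,151.1+17.46,96,-.22)
d=r.get_image("scene");cv2.imwrite("pics/m5.png",cv2.resize(d["pixels"][170:260,230:350,::-1],(800,600),interpolation=cv2.INTER_CUBIC))
E
```

```text
t 11.7 pos [524.8 145.6  96.2] yaw -0.220 tilt 0.000 w 13.8 gf 29.906027913093567
tool shift [  2.2 -24.    0.2] spin -0.0
```

View pics/m5.png

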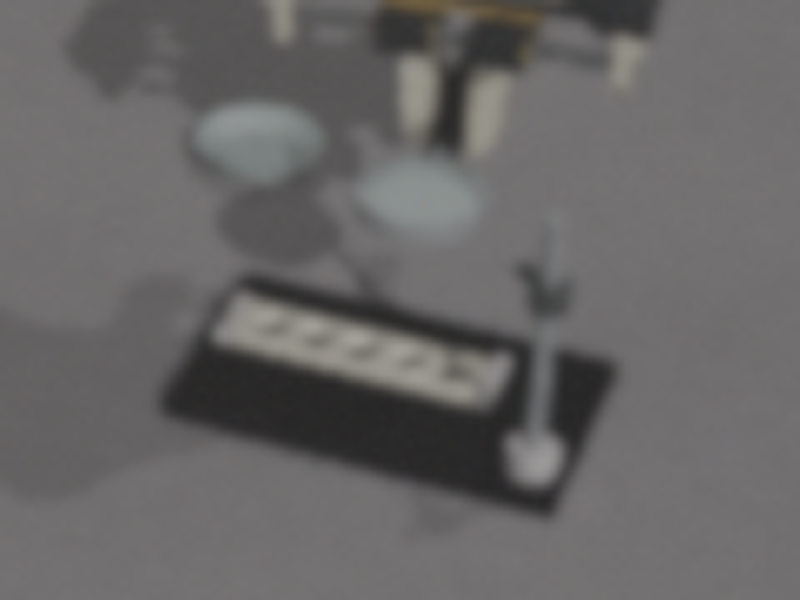

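The lens at (422,198) is over the fourth well at (410,362), and the tab and post are still clear. Going on to the last well.

>>> step_arm(plan=[[[0.4,-3.8,0],0],[[0.7,-7.5,0],0],[[1.1,-11.2,0],0],[[1.4,-15,0],0],[[1.8,-18.8,0],0]])

```text
time: 12.38
ee_pos: [530.7, 163.5, 96.2]
eef_rot: [-3.123, 0.345, -0.0]
contact_force: [0.6, -0.6, -2.1]
gripper_width: 13.6
grip_force: 29.9
```

>>> step_arm(plan=[[[0.3,-3,0],0],[[0.4,-5,0],0],[[0.4,-5,0],0],[[0.4,-5,0],0],[[0.4,-5,0],0]])

```text
time: 13.0
ee_pos: [532.1, 167.9, 96.2]
eef_rot: [3.122, -0.346, 0.0]
contact_force: [-1.1, 0.2, -1.5]
gripper_width: 13.9
grip_force: 29.9
```

```bash
python3 - <<'E'
from h import *;from cell import r
goto(r.sense(),610.3-78.07,151.1+17.46,96,-.22)
d=r.get_image("scene");cv2.imwrite("pics/m6.png",cv2.resize(d["pixels"][170:260,230:350,::-1],(800,600),interpolation=cv2.INTER_CUBIC))
q=cloud(d).reshape(-1,3);g=(d["pixels"].max(-1)>90).ravel();m=(np.hypot(*(q[:,:2]-[610,153.5]).T)<34)&(q[:,2]>100)&(q[:,2]<130)&g;p=q[m];print(p.mean(0),(p.min(0)+p.max(0))/2)
u=proj(d,[[610.3,151.1,115.3],[610.3,151.1,20]]);print(u,(u-[230,170]+.5)*6.667)
E
```

```text
t 13.0 pos [532.1 167.9  96.2] yaw -0.220 tilt 0.000 w 13.9 gf 29.90620493888855
tool shift [-0.  -0.7  0.2] spin -0.0
[612.42898547 152.27614503 118.35857129] [609.9008255  151.29676155 116.25653135]
[[299.34859032 201.11040282]
 [297.3583513  224.97503827]] [[465.68055165 210.7465556 ]
 [452.41162812 369.85208017]]
```

View pics/m6.png

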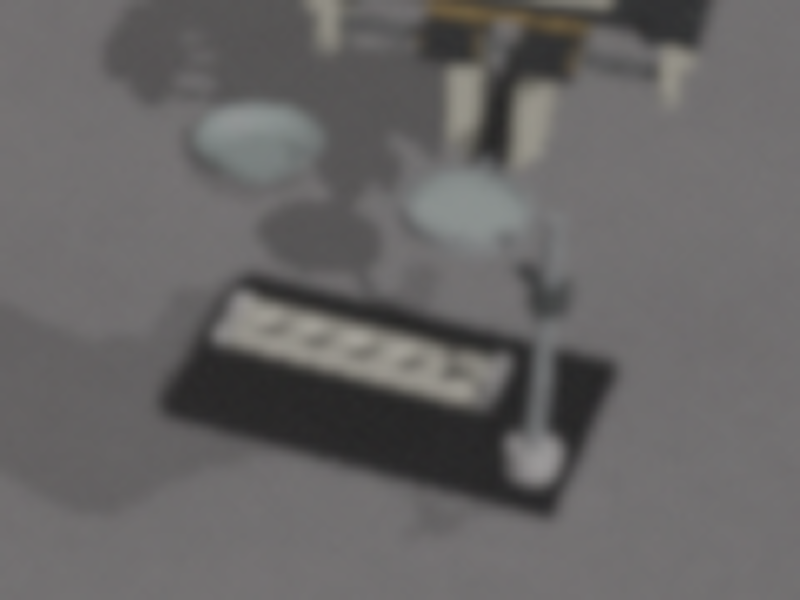

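The lens at (467,208) is plumb over the last well at (458,369) to within about 2–3 mm, and the tab tip is clear. One small nudge to settle, then hand in.

>>> step_arm(plan=[[[0,-1,0],0],[[0,-1.5,0],0],[[0,-1.5,0],0],[[0,-1.5,0],0],[[0,-1.5,0],0]])

```text
time: 13.68
ee_pos: [532.4, 169.5, 96.2]
eef_rot: [3.123, -0.345, 0.0]
contact_force: [-0.1, -0.4, -1.6]
gripper_width: 13.7
grip_force: 29.9
```

```bash
python3 -c "
from cell import r
print(r.sense()['dq'].round(3),r.finish_job())"
```

```text
the job is handed in; nothing more can be done
[-0.001  0.001 -0.002 -0.001  0.     0.001  0.002] None
```

The job is handed in: the loupe paused over the first well, passed along the row at about 3 cm/s and is held still over the last well, by my measurements centred within about 3 mm and at the pointer's height; the hand-in returned no verdict.

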